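Open the hardener lock box by its combination dial

ROBOT

A 7-joint arm with a two-finger parallel gripper is mounted at the origin on a cart in front of the work surface, level with it; the furniture and walls round the work are solid. World frame = base frame: x ahead of the robot, y to its left, z up, the work surface at z = 0. Lengths are in m, angles in rad, forces in N, time in s.
With the tool pointing down it reaches from about 0.425 to 1.025 m from the base axis. Payload 3.6 kg.
Tool frame: the origin (TCP) lies at the very end of the fingers, on their centre line; the grasp point (between the pads) lies 19 mm behind it; z points along the fingers, y is the line along which they close (so a half turn about z gives the same grasp; the last joint's range is limited). The gripper opens to 85 mm and grips with 20 to 120 N. Pads are 22 mm wide; open, the fingers measure 114 mm over their backs; the gripper's body (76 mm by 85 mm) begins 54 mm behind the grasp point. The pads swing forward as they close: fully open they stand 13 mm farther back than shut.
Start: joints at [-1.44, 0.591, 0.048, 1.609, -0.033, 0.943, -0.034], TCP at [0.161, 0.707, 0.231] pointing down, gripper open.
Joint ranges: [-2.69, 2.69], [-0.47, 2.24], [-1.27, 1.36], [0.19, 2.51], [-1.53, 4.68], [0.08, 2.07], [-3.09, 3.09]. Speed limits (rad/s): [2.57, 2.57, 3.14, 3.14, 3.14, 3.14, 3.14].

INTERFACE

Orientations are given as a 3x3 rotation matrix whose columns are the frame's x, y, z axes.
In Python, from plant import * gives the robot as it stands.
- The arm moves only by the shell command python3 -m handwheel 'ROWS' [FORCE]. ROWS is JSON, one flat list of numbers, 7 for each row, row after row: the opening, from 0 (shut) to 1 (fully open), then the shift along the tool's x, y, z in cm, then the turn, a rotation vector about the tool's x, y, z in rad. In form: [fingers, x, y, z, ax, ay, az, fingers, x, y, z, ax, ay, az, ...]. A call has 1 to 12 rows; each row shifts and turns the commanded pose from where the row before left it, along the tool's axes as they then stand; what a row does not reach is not made up. A row lasts 1/8 s, in which the tool goes at most 62.5 mm and 10.7 degrees, less where a joint would pass 70% of its speed; a pose out of reach is approached as far as the arm can. A call with a gripper value outside its range is refused whole. The fingers move at their own pace and stop on an object; FORCE is the grip in N (left out, the last holds). Time passes only in rows, so rows that do not move let the fingers close. It gives the time, the measured TCP pose, the force, the opening and the grip force at its end, in the units of the state.
- get_obs(): the state, without advancing time (a new reading comes with each control period).
- camera(name): name is "side" or "top" or "wrist"; returns the picture (400x640x3 uint8, red, green, blue); there is no depth.
- get_calibration(name): a dict with "camera_matrix" (3x3 intrinsics, pixels), "pose" (4x4, takes a point from camera to world coordinates); the wrist camera has in their place "T_tool_cam" (4x4, takes a point from camera to tool coordinates, whose origin is the TCP and whose axes are the flange's). Camera axes: x right, y up, looking along -z (the intrinsics and any distortion apply to the point x, -y, -z); pixel columns grow to the right and rows downward; lengths in m; the calibration is good to about 2 mm. A picture is of the moment at which its call begins: read the wrist's pose just before it. get_calibration takes no time and is no camera call.
- job_done(): hands the job in; it is judged then, once.
The state is a dict: "clock": time; "joints": joint angles; "dq": joint speeds; "effort": joint torques, N m; "ee_pos": TCP position; "tool_rot": TCP orientation; "wrist_force": force on the tool from outside, world axes, zero at the start; "ft_torque": the same for the moment, N m; "grip_width": finger opening in m; "grip_force": force on a finger pad.
Only numpy, scipy, OpenCV 4.12 (cv2) and the standard library are available. Lean on these libraries where they do the work, as an engineer would, in place of code of your own. Each camera call takes 0.05 s, during which the arm holds its last target. There are 200 camera calls.

TASK

Open the grey steel lock box on the bench. Turn its dial left (anticlockwise seen from above) to 13, right to 6, then slowly left again until you feel the bolt drop and the dial come up dead: the last number has been lost, so find it by feel, and force neither the dial once it has stopped nor a lid that is still locked. Then raise the lid by its bar handle to about half open and let go, so that it stays up by itself, and leave the other things on the bench where they lie.

Things in the scene. Friction and masses are not known exactly. Their poses are not given: they have to be found in the camera images.
- lock_box: grey painted sheet-steel box with a hinged lid, fixed to the bench: 220 mm deep (its x), 270 mm wide (its y), lid top 118 mm above the bench. Origin under its centre, z up; -x is its front (card holder, lid handle), +x its back (hinge). In the middle of the lid is a round dial, near its front edge a bar handle. Two small paint tins stand inside
- dial: black combination dial on the lid: a plate 66 mm across with 20 white marks, 18 degrees apart, and a knurled round knob 42 mm across, 125 to 153 mm above the bench. Origin on the turning axis, z up along it; its own x points to mark ZERO, the widest, which a white line on the knob's top also points to. Marks 5, 10, 15 are longer. Numbers are not printed; they run clockwise from zero
- dial_index (a point): fixed index: short black mark on the steel ring round the dial, on its hinge side (box +x), 39 mm from the dial's axis. Turning the dial left (anticlockwise) brings rising numbers to it: number shown = anticlockwise angle from the index to mark zero / 18 degrees. The dial starts between 8 and 12, so 13 is always to the left of the start
- dial_grip (a point): point on the dial's axis at the height to grip the knob, 10 mm below its top, 143 mm above the bench. Turning takes 0.04 N m, up to 0.2 N m where the dial drags the wheels (end of each turn). The knob can slip in the fingers: go by the dial itself. It stays where it is left, so regrip as often as needed. If a number was overrun, turn right 3/4 turn and begin again
- lock_case: steel case under the lid (80 x 72 x 35 mm, hidden), origin on the dial's axis at the lid's underside. In it, left to 13 sets wheel 1 and right to 6 wheel 2, each good to half a mark. Then, 1 to 3.7 marks left of 6, differing each time, the fence (a bar on the bolt) springs into the wheels' gates with a small kick to the left: the lid is free, the dial has about 0.13 rad of play, then a dead stop
- strike: steel catch, 11 x 44 x 10 mm, inside the box's front wall (hidden while shut), origin at its centre. The thrown bolt sits under it and holds the lid; it may take 15 N, that is about 25 N at the handle of a locked lid. The fence may take 20 N from the dial: 0.45 N m against the dead stop
- lid (a joint): hinge of the lid: 0 = shut, grows to 1.35 rad as the front edge rises; about 0.7 is half open. A stiff hinge: the lid stays where it is left. While locked it lifts only 2 mm at the front (0.01 rad)
- lid_handle (a point): middle of the lid's bar handle: dark round bar 11 mm thick, 110 mm long along the box's y, 28 mm clear above the lid, 90 mm in front of the dial's axis, 200 mm from the hinge line. An unlocked lid takes about 10 N here
- lid_hinge (a point): point on the lid's hinge axis (along the box's y), at the middle of the box's back edge, 106 mm above the bench
- note_pad: white note pad lying on the bench, 100 x 68 x 8 mm, origin under its centre
- marker_b: white marker pen with a red cap lying on the bench, 137 mm long along its own y, 13 mm thick, origin under its centre
- tape_roll_0: roll of masking tape lying flat, 104 mm across, 30 mm high, origin under its centre
- fan_deck: fan of paint shade strips lying on the bench, 208 x 85 x 26 mm, long along its own x, origin under its centre
- mouse: black computer mouse, 103 x 62 x 32 mm, origin under its centre

How it is judged:
At the end, for the whole second after the job is handed in: the lid of the lock box stands open by at least 0.6 rad (about half), at rest and let go (value of joint lid above 0.6 rad and velocity of joint lid between -0.05 and 0.05 rad/s); the robot touches nothing.
It fails at once if the dial is forced against its dead stop (contact force between fence and dial above 20 N).
It fails at once if the locked lid is prised against its bolt (contact force between strike and anything else above 15 N).
It fails at once if another thing on the bench is pushed more than 40 mm from its place (distance of any of note_pad, marker_b, tape_roll_0, fan_deck, mouse from where it was at the start of the episode above 0.04 m).
It also fails if it takes over 72 s, if anything falls off the work surface, if the arm or the gripper's body presses on something with over 40 N, if the wrist force passes 120 N, or if a joint passes its speed limit or range.

## Working session

There is one attempt and no reset: what is moved stays moved. The work goes in short steps, Python scripts to look and compute and a shell command to move; the robot and the scene stay as the last step left them, time stands still between calls to the robot, and variables do not carry over. Pictures are saved under pics/ and viewed, at most 10 in all, crops included, and the job is handed in when it is done.

```bash
ls; mkdir -p pics; python3 - <<'E'
from plant import *
import cv2, numpy as np
np.set_printoptions(precision=4,suppress=True)
o=get_obs(); print(o)
for n in("top","side"):
    im=camera(n); cv2.imwrite(f"pics/{n}0.png",im[:,:,::-1]); print(n,get_calibration(n))
print(get_calibration("wrist"))
E
```

```text
pics
{'clock': 0.0, 'joints': array([-1.4405,  0.5921,  0.0483,  1.6099, -0.0333,  0.9427, -0.0337]), 'dq': array([ 0.0013,  0.0009,  0.    ,  0.    ,  0.0018, -0.0007, -0.0012]), 'effort': array([ -0.0005, -54.8699,   1.5464, -19.8123,   0.0094,   0.0088,
        -0.    ]), 'ee_pos': array([0.1607, 0.7061, 0.2301]), 'tool_rot': array([[-0.9751,  0.2218, -0.0004],
       [ 0.2218,  0.9751, -0.0022],
       [-0.0001, -0.0022, -1.    ]]), 'wrist_force': array([-0.6702,  0.3088, -0.4011]), 'ft_torque': array([ 0.0181, -0.0362,  0.021 ]), 'grip_force': 0.0, 'grip_width': 0.08538012330250762}
top {'camera_matrix': array([[450.5785,   0.    , 319.4434],
       [  0.    , 450.5785, 197.1748],
       [  0.    ,   0.    ,   1.    ]]), 'pose': array([[ 0.0199,  0.9814, -0.1907,  0.2117],
       [-0.9996,  0.0233,  0.0159,  0.0753],
       [ 0.0201,  0.1903,  0.9815,  1.4838],
       [ 0.    ,  0.    ,  0.    ,  1.    ]])}
side {'camera_matrix': array([[438.4453,   0.    , 320.5337],
       [  0.    , 438.4453, 195.0829],
       [  0.    ,   0.    ,   1.    ]]), 'pose': array([[-0.2609,  0.4747, -0.8406, -0.5333],
       [-0.9653, -0.12  ,  0.2319,  0.3368],
       [ 0.0092,  0.8719,  0.4895,  0.7044],
       [ 0.    ,  0.    ,  0.    ,  1.    ]])}
{'camera_matrix': array([[281.0337,   0.    , 325.128 ],
       [  0.    , 281.0337, 197.5155],
       [  0.    ,   0.    ,   1.    ]]), 'T_tool_cam': array([[-0.0003,  0.9489,  0.3157,  0.0817],
       [ 1.    , -0.    ,  0.001 , -0.0007],
       [ 0.0009,  0.3157, -0.9489, -0.1412],
       [ 0.    ,  0.    ,  0.    ,  1.    ]])}
```

View pics/top0.png

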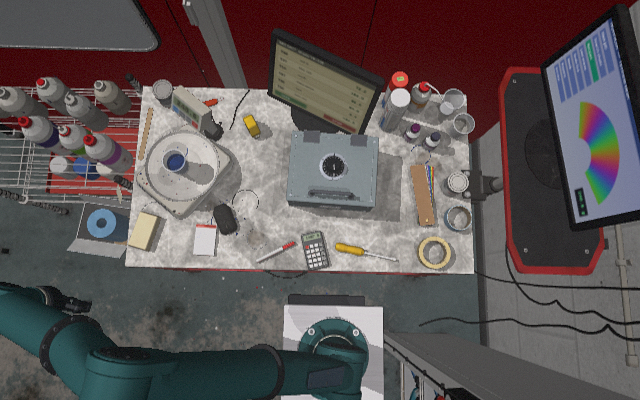

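The top view shows the box with its dial at about (333,166), the handle in front at (337,191) and a monitor behind the hinge. The small items lie to the left, right and front.

```bash
cat > h.py <<'E'
from plant import *
import cv2, numpy as np
np.set_printoptions(precision=4,suppress=True)
def ray(cal,pose,uv,z):
    K=cal["camera_matrix"]; d=np.array([(uv[0]-K[0,2])/K[0,0],-(uv[1]-K[1,2])/K[1,1],-1])
    d=pose[:3,:3]@d; c=pose[:3,3]; return c+d*(z-c[2])/d[2]
def wpose():
    o=get_obs(); T=np.eye(4); T[:3,:3]=o["tool_rot"]; T[:3,3]=o["ee_pos"]
    return T@get_calibration("wrist")["T_tool_cam"]
def proj(cal,pose,P):
    p=np.linalg.inv(pose)@np.append(P,1); K=cal["camera_matrix"]
    return np.array([K[0,0]*p[0]/-p[2]+K[0,2],K[1,1]*-p[1]/-p[2]+K[1,2]])
E
python3 - <<'E'
from h import *
im=cv2.imread("pics/top0.png")[115:225,270:400]; cv2.imwrite("pics/c0.png",cv2.resize(im,None,fx=5,fy=5,interpolation=cv2.INTER_CUBIC))
c=get_calibration("top")
for uv,z in (((333,166),.125),((296,131),.118),((380,138),.118),((374,208),.118),((288,203),.118),((337,191),.151)): print(uv,ray(c,c["pose"],uv,z))
E
```

```text
(333, 166) [0.5757 0.013  0.125 ]
(296, 131) [0.6894 0.1319 0.118 ]
(380, 138) [ 0.6733 -0.1354  0.118 ]
(374, 208) [ 0.4472 -0.1156  0.118 ]
(288, 203) [0.4566 0.1496 0.118 ]
(337, 191) [0.491 0.001 0.151]
```

View pics/c0.png

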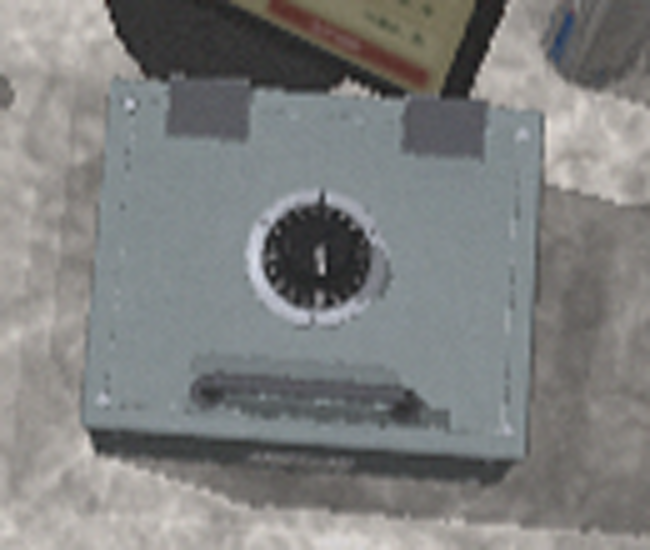

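The box axes come out at about yaw -0.07 rad and the dial near (0.571, 0.010). Zero is roughly toward the front, so the dial reads about 10. Next I move over it for a wrist look.

```bash
python3 -m handwheel '[1,-4,-4.2,-2,0,0,0, 1,-4,-4.2,-2,0,0,0, 1,-4,-4.2,-2,0,0,0, 1,-4,-4.2,-2,0,0,0, 1,-4,-4.2,-2,0,0,0, 1,-4,-4.2,0,0,0,0, 1,-4,-4.2,0,0,0,0, 1,-4,-4.2,0,0,0,0, 1,-4,-4.2,0,0,0,0, 1,-4,-4.2,0,0,0,0, 1,-4,-4.2,0,0,0,0, 1,-4,-4.2,0,0,0,0]' 20
python3 -c "
from h import *
o=get_obs();print(o['joints'],o['tool_rot'])
w=np.array([.571,.010,.24])-o['ee_pos'];print(o['tool_rot'].T@w)"
```

```text
clock: 1.6
ee_pos: [0.5175, 0.1073, 0.3312]
tool_rot: [[-0.975, 0.222, -0.0], [0.222, 0.975, 0.0], [0.0, 0.0, -1.0]]
wrist_force: [0.1, 0.3, -0.4]
grip_width: 0.0857
grip_force: 0.0
[-0.5464  0.2364  0.3137  1.9484 -0.088   0.9699  1.1562] [[-0.9751  0.2216 -0.0002]
 [ 0.2216  0.9751  0.0002]
 [ 0.0003  0.0001 -1.    ]]
[-0.0738 -0.083   0.0911]
```

```bash
python3 -m handwheel '[1,-3.7,-4.1,2.5,0,0,0, 1,-3.7,-4.2,2.5,0,0,0, 1,0,0,1,0,0,0.177, 1,0,0,1,0,0,0.177, 1,0,0,1,0,0,0.177, 1,0,0,1,0,0,0.177, 1,0,0,0,0,0,0.177, 1,0,0,0,0,0,0.177, 1,0,0,0,0,0,0.177, 1,0,0,0,0,0,0.177, 1,0,0,0,0,0,0]'
python3 - <<'E'
from h import *
T=wpose(); im=camera("wrist"); np.save("T1.npy",T); print(get_obs()["joints"])
cv2.imwrite("pics/w1.png",im[:,:,::-1])
cal=get_calibration("wrist"); print(proj(cal,T,[.571,.01,.153]))
E
```

```text
clock: 2.98
ee_pos: [0.5704, 0.0119, 0.2408]
tool_rot: [[0.067, 0.998, -0.001], [0.998, -0.067, -0.001], [-0.001, -0.001, -1.0]]
wrist_force: [-0.7, -0.4, -0.3]
grip_width: 0.0857
grip_force: 0.0
[-0.6035  0.4644  0.6975  1.9731 -0.395   0.8426  0.2448]
[326.8104 204.0482]
```

View pics/w1.png

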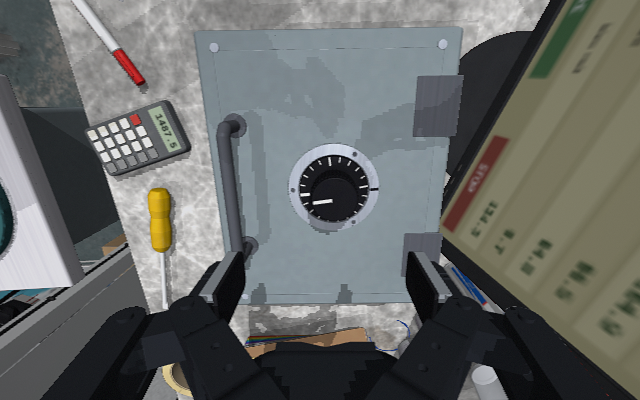

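The wrist view shows the dial ring centred near (334,187), the index at (374,189) and the white knob line running from (332,201) to (313,204). The handle bar runs from (232,125) to (240,247), and the monitor stands close at the right. I'll rectify this view to measure it.

```bash
cat >> h.py <<'E'
def rect(im,T,c,z,half=.05,n=500,yaw=0):
    "top-down patch about c: right=box +x, up=box +y"
    cal=get_calibration("wrist"); R=np.array([[np.cos(yaw),-np.sin(yaw)],[np.sin(yaw),np.cos(yaw)]])
    s=np.float32([[-1,1],[1,1],[1,-1],[-1,-1]])*half
    src=np.float32([proj(cal,T,np.append(c+R@p,z)) for p in s])
    H=cv2.getPerspectiveTransform(src,np.float32([[0,0],[n,0],[n,n],[0,n]]))
    return cv2.warpPerspective(im,H,(n,n),flags=cv2.INTER_CUBIC)
E
python3 - <<'E'
from h import *
T=np.load("T1.npy"); im=cv2.imread("pics/w1.png"); c=get_calibration("wrist")
r=lambda u,v,z:ray(c,T,(u,v),z)[:2]
a,b=r(197,30,.118),r(462,27,.118); print("FL,BL",a,b,"yaw",np.arctan2(*(b-a)[::-1]),np.linalg.norm(b-a))
p,q=r(231,125,.152),r(240,247,.152); print("bar",p,q,np.linalg.norm(p-q),"yaw",np.arctan2(*(p-q)[::-1])-np.pi/2)
i,o=r(374,189,.12),r(292,190,.12); print("index",i,"bolt",o,"mid ring",r(334,187,.12))
d=np.mean([r(290,189,.12),r(379,189,.12)],0);print(d)
cv2.imwrite("pics/r1.png",np.hstack([rect(im,T,d,.124,n=380,yaw=-.07),rect(im,T,d,.153,n=380,yaw=-.07)]))
E
```

```text
FL,BL [0.4733 0.157 ] [0.6914 0.1445] yaw -0.05731231583144839 0.2184602261043892
bar [0.4994 0.0813] [ 0.4888 -0.0269] 0.10867392972662378 yaw -0.09726139271761758
index [0.6172 0.0106] bolt [0.5375 0.0149] mid ring [0.5785 0.0152]
[0.5788 0.0131]
```

View pics/r1.png

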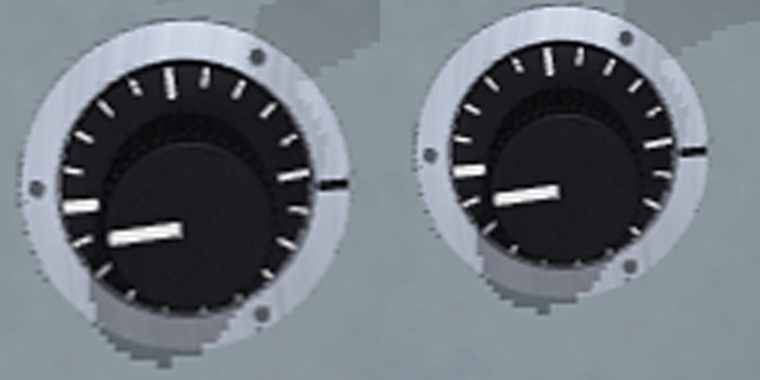

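Measured values, which agree within the 2 mm calibration error:

| Quantity | Value |
|---|---|
| Dial axis | about (0.577, 0.0136) |
| Box yaw | about -0.075 rad |
| Zero mark | about 188° anticlockwise from the index |
| Number shown | about 10.4 |

I need about 46° left. I pre-rotate the tool by 0.9 rad to keep the camera on the front side, then grip.

```bash
python3 -m handwheel '[1,0.2,0.7,0,0,0,0, 1,0,0,1.5,0,0,-0.18, 1,0,0,1.5,0,0,-0.18, 1,0,0,1.5,0,0,-0.18, 1,0,0,1.5,0,0,-0.18, 1,0,0,1.5,0,0,-0.18, 1,0,0,2,0,0,0, 1,0,0,2,0,0,0, 0.3,0,0,0,0,0,0, 0.3,0,0,0,0,0,0, 0.3,0,0,0,0,0,0, 0.3,0,0,0,0,0,0]' 35
python3 -m handwheel '[0.3,0,0,0,0,0,0, 0.3,0,0,0,0,0,0]' 
python3 -c "
from h import *
T=wpose();im=camera('wrist')[:,:,::-1];np.save('T2.npy',T);cv2.imwrite('pics/w2.png',im);o=get_obs();print(o['joints'],o['ft_torque'],o['clock'])"
```

```text
clock: 4.53
ee_pos: [0.5791, 0.0133, 0.1274]
tool_rot: [[-0.739, 0.674, 0.003], [0.674, 0.739, 0.0], [-0.002, 0.002, -1.0]]
wrist_force: [-0.1, -0.1, 4.2]
grip_width: 0.041
grip_force: 35.5
clock: 4.78
ee_pos: [0.5791, 0.0132, 0.1274]
tool_rot: [[-0.739, 0.674, 0.002], [0.674, 0.739, 0.0], [-0.002, 0.002, -1.0]]
wrist_force: [0.5, 1.3, 6.3]
grip_width: 0.041
grip_force: 35.7
[-0.3426  0.5737  0.3382  2.0318 -0.3323  0.5854  1.0555] [ 0.0968 -0.0486 -0.0738] 4.825
```

View pics/w2.png

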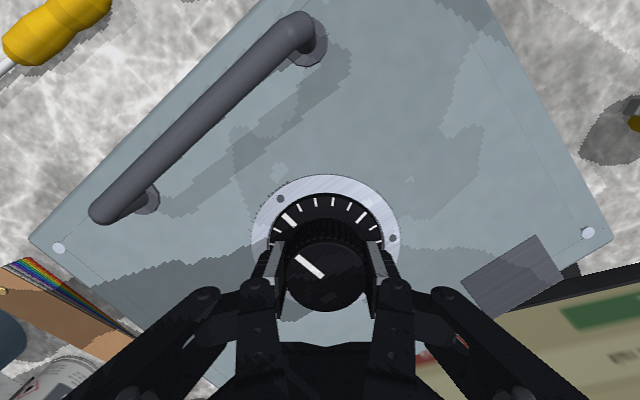

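The knob is gripped at 41 mm width and the white line is visible from (322,277) to (297,256). I'll write a line reader for the dial number.

```bash
cat >> h.py <<'E'
YAW=-.075; AX=np.array([.5785,.0135])
def number(im=None,T=None):
    if im is None: T=wpose(); im=camera("wrist")[:,:,::-1]
    p=cv2.cvtColor(rect(im,T,AX,.153,half=.019,n=300,yaw=YAW),cv2.COLOR_BGR2GRAY)
    m=(p>120).astype(np.uint8); n,l,s,c=cv2.connectedComponentsWithStats(m)
    if n<2: return None
    # white line: most elongated blob near the middle
    best=None
    for k in range(1,n):
        ys,xs=np.nonzero(l==k)
        if len(xs)<200: continue
        q=np.stack([xs,-ys],1).astype(float); e,v=np.linalg.eigh(np.cov(q.T)); d=v[:,1]; g=q.mean(0)-[150,-150]
        if d@g<0: d=-d
        if best is None or e[1]>best[0]: best=(e[1],np.degrees(np.arctan2(d[1],d[0]))%360,len(xs),g.round())
    if best is None: return None
    return round(best[1]/18,2),best[1:]
def st():
    o=get_obs(); R=o["tool_rot"]; print("num",number(),"toolyaw",round(np.degrees(np.arctan2(R[1,0],R[0,0])),1),"tz",o["ft_torque"],"j7",o["joints"][[5,6]],"t",o["clock"])
E
python3 - <<'E'
from h import *
print(number(cv2.imread("pics/w1.png"),np.load("T1.npy")), number(cv2.imread("pics/w2.png"),np.load("T2.npy")))
E
python3 -m handwheel '[0.3,0,0,0,0,0,-0.15, 0.3,0,0,0,0,0,-0.15, 0.3,0,0,0,0,0,-0.15, 0.3,0,0,0,0,0,0]'
python3 -c "
from h import *
st()"
```

```text
(np.float64(10.48), (np.float64(188.5979405368555), 3259, array([-87., -13.]))) (np.float64(14.43), (np.float64(259.7371619464359), 6393, array([126., -80.])))
clock: 5.32
ee_pos: [0.5793, 0.0136, 0.1273]
tool_rot: [[-0.958, 0.286, 0.003], [0.286, 0.958, 0.001], [-0.003, 0.002, -1.0]]
wrist_force: [0.2, 1.3, 6.4]
grip_width: 0.0412
grip_force: 36.0
num (np.float64(14.83), (np.float64(266.990317888917), 9979, array([121., -23.]))) toolyaw 163.4 tz [ 0.2145 -0.0929  0.021 ] j7 [0.5718 1.3814] t 5.325
```

```bash
python3 - <<'E'
s=open("h.py").read()
s=s.replace("m=(p>120).astype(np.uint8);","m=(p>165).astype(np.uint8)*cv2.circle(np.zeros_like(p),(150,150),135,1,-1);")
s=s.replace("if best is None or e[1]>best[0]: best=(e[1],","el=e[1]/e[0]\n        if best is None or el>best[0]: best=(el,")
open("h.py","w").write(s)
E
python3 - <<'E'
from h import *
print(number(cv2.imread("pics/w1.png"),np.load("T1.npy")), number(cv2.imread("pics/w2.png"),np.load("T2.npy")))
st()
T=wpose();im=camera("wrist")[:,:,::-1];cv2.imwrite("pics/r3.png",np.hstack([im[150:350,220:440],cv2.resize(rect(im,T,AX,.153,half=.045,n=300,yaw=YAW),(200,200))]))
E
```

```text
(np.float64(10.48), (np.float64(188.686665456244), 2347, array([-80., -12.]))) (np.float64(10.47), (np.float64(188.54217383504624), 2510, array([-80., -11.])))
num None toolyaw 163.3 tz [ 0.2381 -0.059   0.0498] j7 [0.5719 1.3808] t 5.375
```

View pics/r3.png

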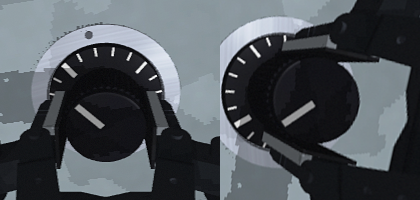

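The dial follows the fingers with no slip. The white line is greyer in shadow, so I lower the threshold.

```bash
sed -i 's/p>165/p>100/; s/,135,1,-1/,125,1,-1/' h.py; python3 -c "
from h import *
st()"
```

```text
num (np.float64(11.92), (np.float64(214.47165951846884), 2371, array([-65., -39.]))) toolyaw 163.3 tz [ 0.213  -0.0895  0.0834] j7 [0.5719 1.3807] t 5.475
```

```bash
python3 -m handwheel '[0.3,0,0,0,0,0,-0.115, 0.3,0,0,0,0,0,-0.115, 0.3,0,0,0,0,0,-0.11, 0.3,0,0,0,0,0,0]' | grep force
python3 -c "
from h import *
st()"
```

```text
wrist_force: [0.1, 1.6, 6.5]
grip_force: 36.0
num (np.float64(13.02), (np.float64(234.3222613753415), 2452, array([-49., -56.]))) toolyaw -177.2 tz [ 0.3682 -0.063   0.077 ] j7 [0.5676 1.6283] t 6.025
```

```bash
python3 -m handwheel '[0.3,0,0,0,0,0,0.165, 0.3,0,0,0,0,0,0.165, 0.3,0,0,0,0,0,0.165, 0.3,0,0,0,0,0,0.165, 0.3,0,0,0,0,0,0.165, 0.3,0,0,0,0,0,0.165, 0.3,0,0,0,0,0,0.165, 0.3,0,0,0,0,0,0.165, 0.3,0,0,0,0,0,0.165, 0.3,0,0,0,0,0,0.165, 0.3,0,0,0,0,0,0.165, 0.3,0,0,0,0,0,0]'
python3 -c "
from h import *
st()"
```

```text
clock: 7.58
ee_pos: [0.5782, 0.0131, 0.1273]
tool_rot: [[0.196, 0.981, 0.001], [0.981, -0.196, -0.0], [0.0, 0.001, -1.0]]
wrist_force: [-1.5, 0.2, 8.7]
grip_width: 0.0407
grip_force: 36.4
num (np.float64(7.19), (np.float64(129.361261297553), 2748, array([-49.,  54.]))) toolyaw 78.7 tz [ 0.1173  0.2866 -0.0532] j7 [0.6549 0.3031] t 7.575
```

```bash
python3 -m handwheel '[0.3,0,0,0,0,0,0.125, 0.3,0,0,0,0,0,0.125, 0.3,0,0,0,0,0,0.12, 0.3,0,0,0,0,0,0]' | grep force
python3 -c "
from h import *
st()"
```

```text
wrist_force: [-1.9, 0.8, 8.8]
grip_force: 36.3
num (np.float64(6.01), (np.float64(108.2464115089304), 2767, array([-27.,  67.]))) toolyaw 57.5 tz [ 0.2075  0.4147 -0.1021] j7 [0.6944 0.0265] t 8.125
```

The dial is at 6.01. For the last leg I use a light grip of 20 N as a clutch, with fine steps and a torque guard between moves.

```bash
cat > chk.py <<'E'
from h import *
import sys
o=get_obs(); R=o["tool_rot"]; tz=o["ft_torque"][2]
print("yaw",round(np.degrees(np.arctan2(R[1,0],R[0,0])),1),"tz",round(tz,3),"F",o["wrist_force"],"t",o["clock"],*( ["num",number()[0]] if len(sys.argv)>1 else []))
sys.exit(abs(tz)>0.2)
E
python3 -m handwheel '[0.3,0,0,0,0,0,0, 0.3,0,0,0,0,0,-0.05, 0.3,0,0,0,0,0,-0.05]' 20 >/dev/null; python3 chk.py n &&
python3 -m handwheel '[0.3,0,0,0,0,0,-0.04, 0.3,0,0,0,0,0,-0.04]' >/dev/null && python3 chk.py &&
python3 -m handwheel '[0.3,0,0,0,0,0,-0.03, 0.3,0,0,0,0,0,-0.03]' >/dev/null && python3 chk.py n &&
python3 -m handwheel '[0.3,0,0,0,0,0,-0.015, 0.3,0,0,0,0,0,-0.015]' >/dev/null && python3 chk.py &&
python3 -m handwheel '[0.3,0,0,0,0,0,-0.015, 0.3,0,0,0,0,0,-0.015]' >/dev/null && python3 chk.py &&
python3 -m handwheel '[0.3,0,0,0,0,0,-0.015, 0.3,0,0,0,0,0,-0.015]' >/dev/null && python3 chk.py n
```

```text
yaw 63.3 tz -0.057 F [-1.9008  0.5028  9.3491] t 8.55 num 6.34False
```

```bash
sed -i 's/sys.exit(abs(tz)>0.2)/sys.exit(int(abs(tz)>0.2))/' chk.py
python3 -m handwheel '[0.3,0,0,0,0,0,-0.04, 0.3,0,0,0,0,0,-0.04]' >/dev/null && python3 chk.py &&
python3 -m handwheel '[0.3,0,0,0,0,0,-0.03, 0.3,0,0,0,0,0,-0.03]' >/dev/null && python3 chk.py n &&
python3 -m handwheel '[0.3,0,0,0,0,0,-0.015, 0.3,0,0,0,0,0,-0.015]' >/dev/null && python3 chk.py &&
python3 -m handwheel '[0.3,0,0,0,0,0,-0.015, 0.3,0,0,0,0,0,-0.015]' >/dev/null && python3 chk.py &&
python3 -m handwheel '[0.3,0,0,0,0,0,-0.015, 0.3,0,0,0,0,0,-0.015]' >/dev/null && python3 chk.py n
```

```text
yaw 67.9 tz -0.028 F [-1.4874  0.3224  8.725 ] t 8.85
yaw 71.3 tz -0.145 F [-0.9976  0.4979  9.0177] t 9.1 num 6.78
yaw 73.0 tz -0.067 F [-0.871   0.8258  7.9859] t 9.4
yaw 74.7 tz -0.152 F [-0.8807  0.6237  8.562 ] t 9.65
yaw 76.5 tz -0.138 F [-1.3712  0.0924  7.7216] t 9.9 num 7.07
```

```bash
sed -i 's/>0.2)/>0.24)/' chk.py
python3 -m handwheel '[0.3,0,0,0,0,0,-0.015, 0.3,0,0,0,0,0,-0.015]' >/dev/null && python3 chk.py &&
python3 -m handwheel '[0.3,0,0,0,0,0,-0.015, 0.3,0,0,0,0,0,-0.015]' >/dev/null && python3 chk.py n &&
python3 -m handwheel '[0.3,0,0,0,0,0,-0.015, 0.3,0,0,0,0,0,-0.015]' >/dev/null && python3 chk.py &&
python3 -m handwheel '[0.3,0,0,0,0,0,-0.015, 0.3,0,0,0,0,0,-0.015]' >/dev/null && python3 chk.py n &&
python3 -m handwheel '[0.3,0,0,0,0,0,-0.015, 0.3,0,0,0,0,0,-0.015]' >/dev/null && python3 chk.py &&
python3 -m handwheel '[0.3,0,0,0,0,0,-0.015, 0.3,0,0,0,0,0,-0.015]' >/dev/null && python3 chk.py n &&
python3 -m handwheel '[0.3,0,0,0,0,0,-0.015, 0.3,0,0,0,0,0,-0.015]' >/dev/null && python3 chk.py &&
python3 -m handwheel '[0.3,0,0,0,0,0,-0.015, 0.3,0,0,0,0,0,-0.015]' >/dev/null && python3 chk.py n
```

```text
yaw 78.2 tz -0.057 F [0.0427 0.6047 8.0452] t 10.2
yaw 79.9 tz -0.085 F [-1.1671  0.6957  9.3518] t 10.45 num 7.26
yaw 81.6 tz -0.144 F [-1.5765  0.1873  8.7507] t 10.75
yaw 83.3 tz -0.092 F [0.3738 0.5639 9.3992] t 11.0 num 7.45
yaw 85.0 tz -0.061 F [-0.7675  1.5204  7.1488] t 11.3
yaw 86.8 tz -0.109 F [-0.9162  1.3466  8.2096] t 11.55 num 7.64
yaw 88.5 tz -0.109 F [-0.3988  1.2993  8.2952] t 11.85
yaw 90.2 tz -0.07 F [-0.5277  0.2632  8.1471] t 12.1 num 7.83
```

```bash

python3 -m handwheel '[0.3,0,0,0,0,0,-0.015, 0.3,0,0,0,0,0,-0.015]' >/dev/null && python3 chk.py &&
python3 -m handwheel '[0.3,0,0,0,0,0,-0.015, 0.3,0,0,0,0,0,-0.015]' >/dev/null && python3 chk.py n &&
python3 -m handwheel '[0.3,0,0,0,0,0,-0.015, 0.3,0,0,0,0,0,-0.015]' >/dev/null && python3 chk.py &&
python3 -m handwheel '[0.3,0,0,0,0,0,-0.015, 0.3,0,0,0,0,0,-0.015]' >/dev/null && python3 chk.py n &&
python3 -m handwheel '[0.3,0,0,0,0,0,-0.015, 0.3,0,0,0,0,0,-0.015]' >/dev/null && python3 chk.py &&
python3 -m handwheel '[0.3,0,0,0,0,0,-0.015, 0.3,0,0,0,0,0,-0.015]' >/dev/null && python3 chk.py n &&
python3 -m handwheel '[0.3,0,0,0,0,0,-0.015, 0.3,0,0,0,0,0,-0.015]' >/dev/null && python3 chk.py &&
python3 -m handwheel '[0.3,0,0,0,0,0,-0.015, 0.3,0,0,0,0,0,-0.015]' >/dev/null && python3 chk.py n &&
python3 -m handwheel '[0.3,0,0,0,0,0,-0.015, 0.3,0,0,0,0,0,-0.015]' >/dev/null && python3 chk.py &&
python3 -m handwheel '[0.3,0,0,0,0,0,-0.015, 0.3,0,0,0,0,0,-0.015]' >/dev/null && python3 chk.py n
```

```text
yaw 91.9 tz -0.107 F [-0.8548  0.3844  8.405 ] t 12.4
yaw 93.6 tz -0.118 F [-0.6193  0.2171  9.1735] t 12.65 num 8.02
yaw 95.4 tz -0.118 F [-1.0631  0.1266  7.0184] t 12.95
yaw 97.2 tz 0.218 F [-0.9419  1.0999  8.4169] t 13.2 num 8.23
yaw 98.9 tz -0.034 F [-0.9742  0.6328  7.4255] t 13.5
yaw 100.5 tz -0.041 F [-0.796   0.6923  7.7537] t 13.75 num 8.41
yaw 102.3 tz -0.082 F [-0.5181  0.3065  8.331 ] t 14.05
yaw 104.0 tz -0.068 F [-0.807   0.2814  7.7875] t 14.3 num 8.6
yaw 105.7 tz -0.058 F [-1.0227  0.3954  8.1523] t 14.6
yaw 107.4 tz -0.096 F [0.3446 0.9351 7.1823] t 14.85 num 8.79
```

There was a kick reading of +0.22 at about 8.2, but no dead stop followed within 10°. I carry on gently.

```bash

python3 -m handwheel '[0.3,0,0,0,0,0,-0.015]' >/dev/null && python3 chk.py &&
python3 -m handwheel '[0.3,0,0,0,0,0,-0.015]' >/dev/null && python3 chk.py n &&
python3 -m handwheel '[0.3,0,0,0,0,0,-0.015]' >/dev/null && python3 chk.py &&
python3 -m handwheel '[0.3,0,0,0,0,0,-0.015]' >/dev/null && python3 chk.py n &&
python3 -m handwheel '[0.3,0,0,0,0,0,-0.015]' >/dev/null && python3 chk.py &&
python3 -m handwheel '[0.3,0,0,0,0,0,-0.015]' >/dev/null && python3 chk.py n &&
python3 -m handwheel '[0.3,0,0,0,0,0,-0.015]' >/dev/null && python3 chk.py &&
python3 -m handwheel '[0.3,0,0,0,0,0,-0.015]' >/dev/null && python3 chk.py n &&
python3 -m handwheel '[0.3,0,0,0,0,0,-0.015]' >/dev/null && python3 chk.py &&
python3 -m handwheel '[0.3,0,0,0,0,0,-0.015]' >/dev/null && python3 chk.py n
```

```text
yaw 108.2 tz -0.154 F [-0.6486  0.5632  7.5849] t 15.025
yaw 109.1 tz -0.236 F [-0.0496  0.6296  7.6996] t 15.15 num 8.87
yaw 109.9 tz -0.339 F [-0.5663  0.7554  7.2798] t 15.325
```

The torque ramps to -0.34 N m at 8.9. With the kick before it, this is the dead stop, so the bolt has dropped. I back off slightly, let go, rise and turn to face the handle.

```bash

python3 -m handwheel '[0.3,0,0,0,0,0,0.035, 1,0,0,0,0,0,0, 1,0,0,0,0,0,0, 1,0,0,0,0,0,0, 1,0,0,-3,0,0,0, 1,0,0,-4,0,0,0.14, 1,0,0,-3,0,0,0.14, 0.5,0,0,-2,0,0,0.14, 0.5,0,0,0,0,0,0]' 
python3 - <<'E'
from h import *
T=wpose();im=camera("wrist")[:,:,::-1];cv2.imwrite("pics/w4.png",im);np.save("T4.npy",T)
print(number(im,T)); o=get_obs();R=o["tool_rot"]
h=AX-.09*np.array([np.cos(YAW),np.sin(YAW)]); print(h,R.T@(np.append(h,.1325)-o["ee_pos"]),np.degrees(np.arctan2(R[1,0],R[0,0])),o["joints"])
c=get_calibration("wrist"); print(proj(c,T,np.append(h,.1515)))
E
```

```text
clock: 16.45
ee_pos: [0.5788, 0.0131, 0.2474]
tool_rot: [[0.102, 0.995, 0.003], [0.995, -0.102, -0.0], [0.0, 0.003, -1.0]]
wrist_force: [0.2, 0.2, -0.1]
grip_width: 0.0516
grip_force: 0.0
(np.float64(8.82), (np.float64(158.74839132625158), 2797, array([-70.,  25.])))
[0.4888 0.0202] [-0.0021 -0.0894  0.1137] 84.19069739655096 [-0.6314  0.4792  0.7432  1.9542 -0.4215  0.867   0.2336]
[224.3796 201.4109]
```

View pics/w4.png

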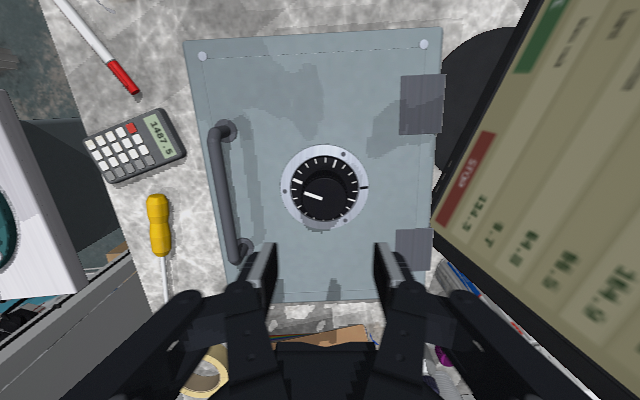

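View pics/side0.png

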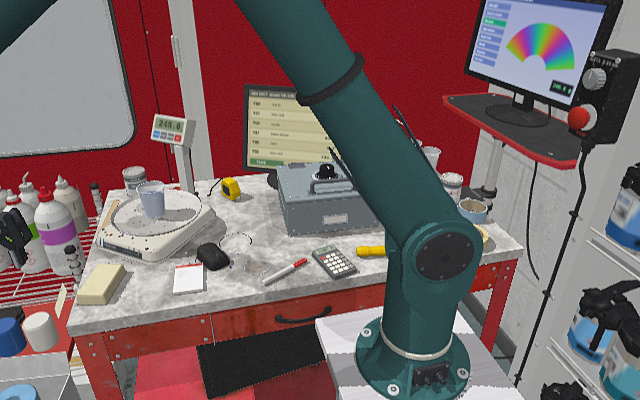

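The dial reads 8.82. The bar is at about (225,190), which matches the prediction of (224,201). The monitor stands just behind the hinge, so I keep the tool vertical. Next I grip the bar.

```bash

python3 -m handwheel '[0.5,0.2,-4.5,0,0,0,-0.026, 0.5,0.2,-4.4,0,0,0,0, 0.5,0,0,4,0,0,0, 0.5,0,0,4,0,0,0, 0.5,0,0,3.3,0,0,0, 0.05,0,0,0,0,0,0, 0.05,0,0,0,0,0,0, 0.05,0,0,0,0,0,0, 0.05,0,0,0,0,0,0]' 30
python3 -m handwheel '[0.05,0,0,0,0,0,0, 0.05,0,0,-0.2,0,0,0, 0.05,0,0,0,0,0,0]' | grep -E 'pos|force|width'
```

```text
clock: 17.62
ee_pos: [0.4889, 0.0249, 0.1334]
tool_rot: [[0.077, 0.997, -0.001], [0.997, -0.077, -0.001], [-0.001, -0.001, -1.0]]
wrist_force: [-1.7, -2.7, -8.4]
grip_width: 0.0097
grip_force: 29.2
ee_pos: [0.4895, 0.0249, 0.1355]
wrist_force: [-1.6, -3.0, -7.3]
grip_width: 0.0099
grip_force: 29.5
```

```bash

python3 -m handwheel '[0.05,0,0.05,-0.1,0,0,0, 0.05,0,0,0,0,0,0]' | grep -E 'pos|force'
python3 -m handwheel '[0.05,0,0.05,-0.1,0,0,0, 0.05,0,0,0,0,0,0]' | grep -E 'pos|force'
```

```text
ee_pos: [0.4897, 0.0249, 0.1363]
wrist_force: [-1.7, -4.5, -7.3]
grip_force: 29.4
ee_pos: [0.4899, 0.0249, 0.1372]
wrist_force: [-2.9, -4.8, -8.8]
grip_force: 29.4
```

```bash

python3 -m handwheel '[0.05,0,0.1,-0.4,0,0,0, 0.05,0,0.1,-0.4,0,0,0]' | grep -E 'pos|force'
```

```text
ee_pos: [0.4921, 0.0248, 0.1454]
wrist_force: [-3.2, -3.8, -9.8]
grip_force: 29.3
```

The lid is free: it is up 12 mm at about 9 N. I follow the arc now.

```bash

python3 -m handwheel '[0.05,0,0.24,-0.78,0,0,0, 0.05,0,0.35,-0.96,0,0,0, 0.05,0,0.4,-0.95,0,0,0, 0.05,0,0.45,-0.92,0,0,0, 0.05,0,0.49,-0.91,0,0,0, 0.05,0,0.53,-0.87,0,0,0, 0.05,0,0.58,-0.85,0,0,0]' | grep -E 'pos|force|width'
python3 -m handwheel '[0.05,0,0.62,-0.81,0,0,0, 0.05,0,0.66,-0.79,0,0,0, 0.05,0,0.7,-0.75,0,0,0, 0.05,0,0.73,-0.72,0,0,0, 0.05,0,0.77,-0.67,0,0,0, 0.05,0,0.81,-0.64,0,0,0]' | grep -E 'pos|force|width'
```

```text
ee_pos: [0.5226, 0.0231, 0.2081]
wrist_force: [-5.0, -2.1, -9.6]
grip_width: 0.0099
grip_force: 29.2
ee_pos: [0.5645, 0.0209, 0.2516]
wrist_force: [-5.3, 1.3, -8.2]
grip_width: 0.0098
grip_force: 29.1
```

```bash

python3 -m handwheel '[0.05,0,0.83,-0.58,0,0,0, 0.05,0,0.85,-0.55,0,0,0, 0.05,0,0,0,0,0,0, 0.05,0,0,0,0,0,0, 0.26,0,0,0,0,0,0, 0.26,0,0,0,0,0,0, 0.26,0,0,0,0,0,0]' | grep -E 'pos|force|width'
python3 -m handwheel '[0.26,0,0,-1,0,0,0, 0.26,0,0,-1.5,0,0,0, 0.26,0,0,-3,0,0,0, 0.26,0,0,-4,0,0,0, 0.26,0,0,-2,0,0,0, 0.26,0,0,0,0,0,0, 0.26,0,0,0,0,0,0]' | grep -E 'clock|pos|force|width'
python3 -c "
from h import *
cv2.imwrite('pics/end.png',np.vstack([camera('wrist')[:,:,::-1],camera('side')[:,:,::-1]])[::1,::1][0:800]);
a=cv2.imread('pics/end.png');cv2.imwrite('pics/end.png',cv2.resize(a,(480,600)))"
```

```text
ee_pos: [0.5845, 0.018, 0.2641]
wrist_force: [1.1, 0.4, 0.9]
grip_width: 0.0219
grip_force: 0.0
clock: 22.12
ee_pos: [0.582, 0.0181, 0.3773]
wrist_force: [-0.4, 0.2, -0.4]
grip_width: 0.0223
grip_force: 0.0
```

View pics/end.png

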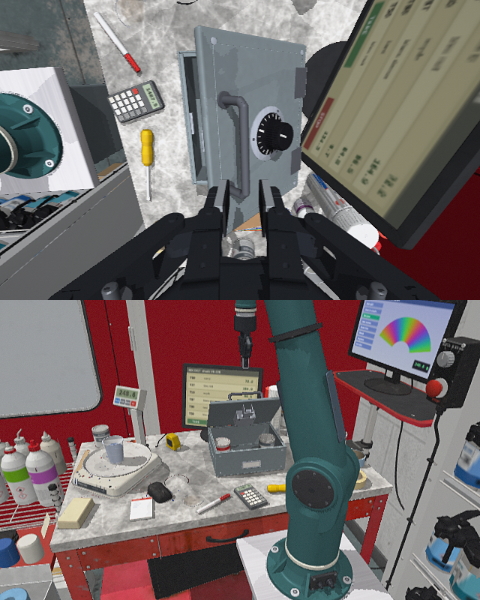

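The lid stands open by itself with the tins visible inside, the gripper is clear above it, and the other things lie where they were. I hand in.

```bash
python3 -c "
from plant import *
print(job_done())"
```

```text
the job is handed in; nothing more can be done
None
```

I opened the lock box (left to 13, right to 6, then left; bolt dropped at about 8.2, dead stop felt near 8.9) and left the lid standing open by itself at about 0.8 rad, with the gripper clear and the other things undisturbed, handing in at about 22 s.

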